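Clear the bobbin from the nut tote and gather the nuts at the pouring lip

ROBOT

A 7-joint arm with a two-finger parallel gripper is mounted at the origin on the work surface. World frame = base frame: x ahead of the robot, y to its left, z up, the work surface at z = 0. Lengths are in m, angles in rad, forces in N, time in s.
With the tool pointing down it reaches from about 0.4 to 0.85 m from the base axis. Payload 10.4 kg.
Tool frame: the origin (TCP) lies at the very end of the fingers, on their centre line; the grasp point (between the pads) lies 19 mm behind it; z points along the fingers, y is the line along which they close (so a half turn about z gives the same grasp; the last joint's range is limited). The gripper opens to 87 mm and grips with 3 to 60 N. Pads are 19 mm wide; open, the fingers measure 117 mm over their backs; the gripper's body (75 mm by 190 mm) begins 51 mm behind the grasp point.
Start: joints at [-1.362, 0.332, -0.065, 1.46, 0.022, 1.35, -0.088], TCP at [0.144, 0.608, 0.223] pointing down, gripper open.
Joint ranges: [-2.6, 2.6], [-0.5, 2.12], [-1.47, 1.34], [0.16, 2.42], [-1.27, 4.41], [0.06, 2.06], [-2.6, 2.6]. Speed limits (rad/s): [2.22, 2.22, 2.79, 2.79, 3.14, 3.14, 3.14].

INTERFACE

Orientations are given as a 3x3 rotation matrix whose columns are the frame's x, y, z axes.
In Python, from plant import arm, viewer gives the robot as it stands. Calls block until the motion is done:
- arm.move_pose(position, orientation): joint-space move of the TCP to a pose.
- arm.movel(position, attitude=None, rate=0.15, stop_force=None): straight line of the TCP; attitude=None keeps the orientation; rate is the mean speed in m/s. With stop_force (N) it stops when the force on the tool has changed by that much, and returns True; else False.
- arm.goto_joints(angles): joint-space move.
- arm.command_gripper(opening): opening from 0.0 (shut) to 1.0 (fully open); the grip force is fixed at half the most; returns when the fingers have stopped.
- arm.dwell(seconds).
- arm.ik(position, orientation): joint angles nearest the present ones, or None.
- viewer.snapshot(name): name is "side" or "top"; returns a dict with "image" (400x640x3 uint8, red, green, blue), "fov_y" (degrees; the focal length in pixels is half the picture's height over the tangent of half this angle, whatever the lens; pixels are square), "cx", "cy" (the principal point, pixels), "rvec" (rotation vector, rad) and "tvec" (3), from world to camera coordinates, as OpenCV has them. Camera axes: x right, y down, z forward; pixel columns grow to the right and rows downward; lengths in m; the calibration is good to about 2 mm. A picture is of the moment at which its call begins. There is no depth.
A pose or a line that the arm cannot do raises arm.PlanningError and nothing moves.
- arm.job_done(): hands the job in; it is judged then, once.
Readings, each from a call of its own:
- arm.current_time(): time.
- arm.current_joint_positions(): joint angles.
- arm.current_qd(): joint speeds.
- arm.current_joint_efforts(): joint torques, N m.
- arm.current_ee_pos(): TCP position.
- arm.current_tool_rot(): TCP orientation.
- arm.current_contact_force(): force on the tool from outside, world axes, zero at the start.
- arm.current_wrist_torque(): the same for the moment, N m.
- arm.current_finger_gap(): opening from 0.0 (shut) to 1.0 (fully open).
- arm.current_finger_force(): force on a finger pad.
Only numpy, scipy, OpenCV 4.12 (cv2) and the standard library are available. Lean on these libraries where they do the work, as an engineer would, in place of code of your own. Each camera call takes 0.05 s, during which the arm holds its last target. There are 200 camera calls.

TASK

An empty bobbin is standing among the loose hex nuts in the small white tote. First take the bobbin out and put it all the way down on the upright spindle, and let go of it; then lift the tote by its handle clear of the bench and tilt it until all five nuts have slid together into the corner with the pouring lip, spilling none and leaving the bottle, screwdriver and meter where they are. Finish while still holding the tote up, tilted and steady, ready to pour: do not put it down.

Things in the scene. Friction and masses are not known exactly. Their poses are not given: they have to be found in the camera images.
- tote: White plastic open tote, 350 g, outside 200 (x) x 150 (y) x 40 mm (z), walls and floor 5 mm. Origin: centre of underside. A fixed grey handle bar spans it along its y axis at x = 0, on 20 mm wide uprights at the middles of the two long walls. At the (-x, +y) corner a white pouring lip, a 40 mm trough, juts about 26 mm out and up from the rim along the diagonal; the walls under it are full height.
- tote_bar (a point): Middle of the tote's handle bar, 105 mm above the tote's underside. The bar is 14 mm wide (tote x), 16 mm tall and 140 mm long between the uprights (tote y); the space below it is free down to the nuts.
- tote_lip_corner (a point): Inner floor corner of the tote under the pouring lip: tote frame (-95, 70, 5) mm.
- tote_lip_underside (a point): Outer bottom corner of the tote under the pouring lip: tote frame (-100, 75, 0) mm.
- bobbin: Empty grey plastic bobbin, 60 g, 70 mm tall: two flanges 50 mm across, 8 mm thick, at bottom and top, barrel 30 mm across, 18 mm bore right through. It stands upright on the tote's floor (5 mm above the tote's underside) at the tote's +x end, its upper flange well above the rim. Origin: centre of its underside, z along the bore.
- spindle: Fixed spindle: dark steel disc base 90 mm across and 12 mm high, with an upright steel post 12 mm thick whose tapered tip is 96 mm above the bench. Origin: centre of the base's underside.
- spindle_seat (a point): On the post's axis at the top of the base, 12 mm above the bench: where the centre of the bobbin's underside comes when fully home.
- spindle_tip (a point): Tip of the spindle's post, 96 mm above the bench.
- nut0: Loose steel hex nut, 19 mm across the flats, 10 mm high, 20 g, lying on the tote's floor. Origin: centre of its underside. Steel on this slick plastic has friction about 0.2 (up to a fifth more or less): it starts to slide at a tilt of some 10 to 14 degrees, and along a wall into a corner at 20 to 25.
- nut1: Loose steel hex nut, 19 mm across the flats, 10 mm high, 20 g, lying on the tote's floor. Origin: centre of its underside. Steel on this slick plastic has friction about 0.2 (up to a fifth more or less): it starts to slide at a tilt of some 10 to 14 degrees, and along a wall into a corner at 20 to 25.
- nut2: Loose steel hex nut, 19 mm across the flats, 10 mm high, 20 g, lying on the tote's floor. Origin: centre of its underside. Steel on this slick plastic has friction about 0.2 (up to a fifth more or less): it starts to slide at a tilt of some 10 to 14 degrees, and along a wall into a corner at 20 to 25.
- nut3: Loose steel hex nut, 19 mm across the flats, 10 mm high, 20 g, lying on the tote's floor. Origin: centre of its underside. Steel on this slick plastic has friction about 0.2 (up to a fifth more or less): it starts to slide at a tilt of some 10 to 14 degrees, and along a wall into a corner at 20 to 25.
- nut4: Loose steel hex nut, 19 mm across the flats, 10 mm high, 20 g, lying on the tote's floor. Origin: centre of its underside. Steel on this slick plastic has friction about 0.2 (up to a fifth more or less): it starts to slide at a tilt of some 10 to 14 degrees, and along a wall into a corner at 20 to 25.
- bottle: White plastic bottle, 52 mm across, 130 mm tall, standing at the far right; bystander, leave alone. Origin: centre of its underside.
- screwdriver: Screwdriver with an orange handle lying on the bench at the far left; bystander, leave alone. Origin: on the underside, about its middle.
- meter: Yellow hand-held meter, 75 x 150 x 35 mm, lying flat at the far side of the bench; bystander, leave alone. Origin: centre of its underside.
There are look-alikes about, which are no part of the job. Of the things like the bobbin, leave any that is turquoise; of the rest the smaller one is meant.

How it is judged:
By the outcome, as a careful person would: the job done as asked, in the order asked, and still so for the second after the job is handed in, while the arm keeps its last pose, push and grip.
It also fails if it takes over 53 s, if anything falls off the work surface, if the arm or the gripper's body presses on something with over 40 N, if the wrist force passes 120 N, or if a joint passes its speed limit or range.

## Working session

There is one attempt and no reset: what is moved stays moved. The work goes in short steps, each a Python script; the robot and the scene stay as the last script left them, time stands still between calls to the robot, and variables do not carry over. Pictures are saved under pics/ and viewed, at most 10 in all, crops included, and the job is handed in when it is done.

```bash
mkdir -p pics && ls && python3 - <<'E'
from plant import arm, viewer
import cv2
for n in("top","side"):
    s=viewer.snapshot(n); cv2.imwrite(f"pics/{n}0.png",s["image"][:,:,::-1])
    print({k:v for k,v in s.items() if k!="image"})
E
```

```text
pics
{'fov_y': 48.45754469886906, 'cx': 320.10424022440895, 'cy': 195.8465760512232, 'rvec': array([ 2.12188595, -2.1611073 ,  0.174396  ]), 'tvec': array([-2.46642660e-05,  5.96208619e-01,  1.17779385e+00])}
{'fov_y': 52.013735043976254, 'cx': 312.2071758782942, 'cy': 192.95900157713663, 'rvec': array([ 0.87683499, -2.64032802,  0.96858434]), 'tvec': array([0.44902931, 0.33624512, 0.82312877])}
```

View pics/top0.png

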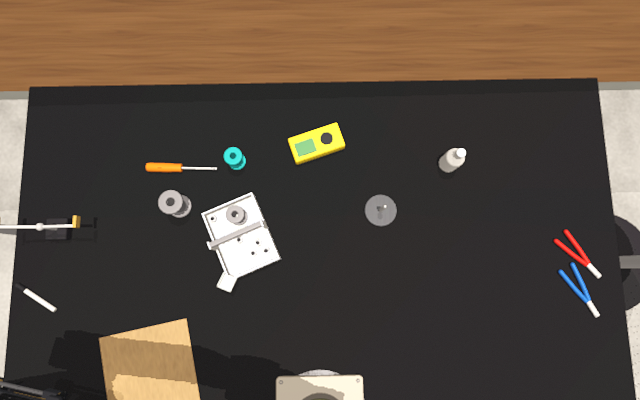

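View pics/side0.png

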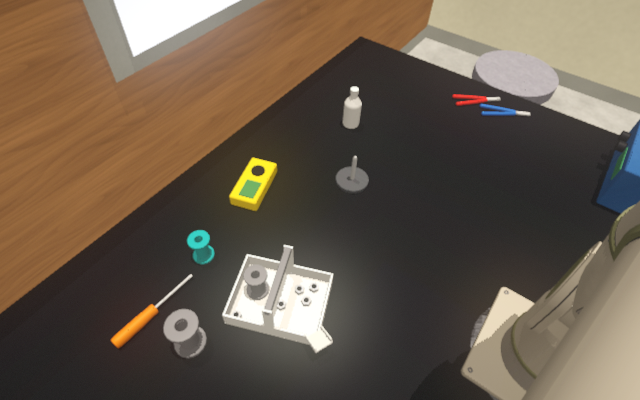

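Bobbin candidates in the top view: turquoise (234,157), excluded by colour; grey (173,203) on the bench, the larger one; grey (236,213) inside the tote, the smaller one, and the one meant. I'll confirm this in an enlarged crop and read off the features.

```bash
cat > h.py <<'E'
import numpy as np, cv2
from plant import arm, viewer
def cam(s):
    f=200/np.tan(np.radians(s["fov_y"])/2)
    K=np.array([[f,0,s["cx"]],[0,f,s["cy"]],[0,0,1]]); R=cv2.Rodrigues(s["rvec"])[0]
    return K,R,np.array(s["tvec"]).ravel()
def back(s,uv,z):
    K,R,t=cam(s); c=-R.T@t; d=R.T@np.linalg.solve(K,[uv[0],uv[1],1]); return c+d*(z-c[2])/d[2]
def proj(s,P):
    K,R,t=cam(s); return cv2.projectPoints(np.float64(P).reshape(-1,3),cv2.Rodrigues(R)[0],t,K,None)[0].reshape(-1,2)
def down(yaw):  # tool pointing down, closing line (y) at world angle yaw
    y=np.array([np.cos(yaw),np.sin(yaw),0]); z=np.array([0,0,-1.]); return np.c_[np.cross(y,z),y,z]
E
python3 - <<'E'
from h import *
t=viewer.snapshot("top");s=viewer.snapshot("side")
a=cv2.resize(t["image"][180:300,140:300],None,fx=5,fy=5,interpolation=cv2.INTER_CUBIC)
b=cv2.resize(s["image"][235:360,160:340],None,fx=4.4,fy=4.4,interpolation=cv2.INTER_CUBIC)
cv2.imwrite("pics/a.png",a[:,:,::-1]);cv2.imwrite("pics/b.png",b[:,:,::-1])
for n,uv,z in(("bob",(236,213),.075),("big",(171,202),.09),("disc",(380.5,210.5),.012)):print(n,back(t,uv,z))
print(back(s,(352,179),.012))
E
```

```text
bob [0.54928887 0.21498968 0.075     ]
big [0.57991173 0.38461847 0.09      ]
disc [ 0.55673573 -0.18083844  0.012     ]
[ 0.55478536 -0.17808469  0.012     ]
```

View pics/a.png

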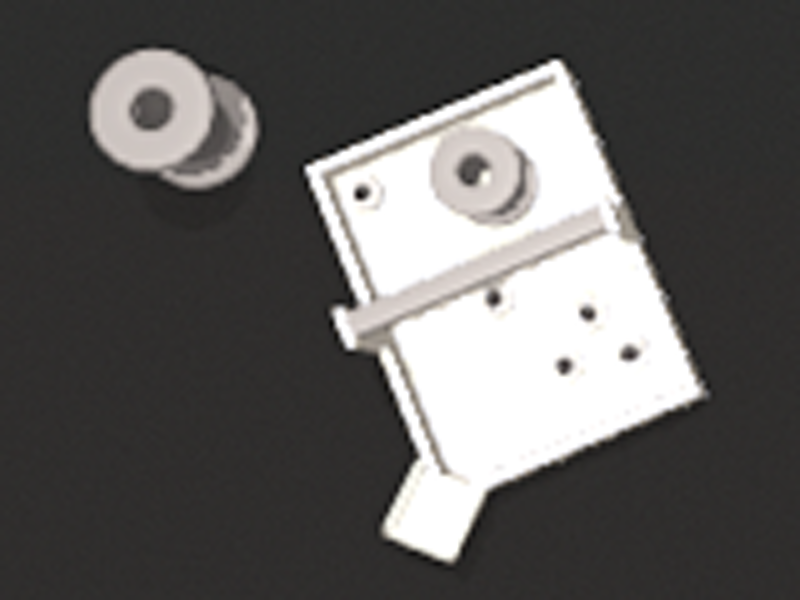

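View pics/b.png

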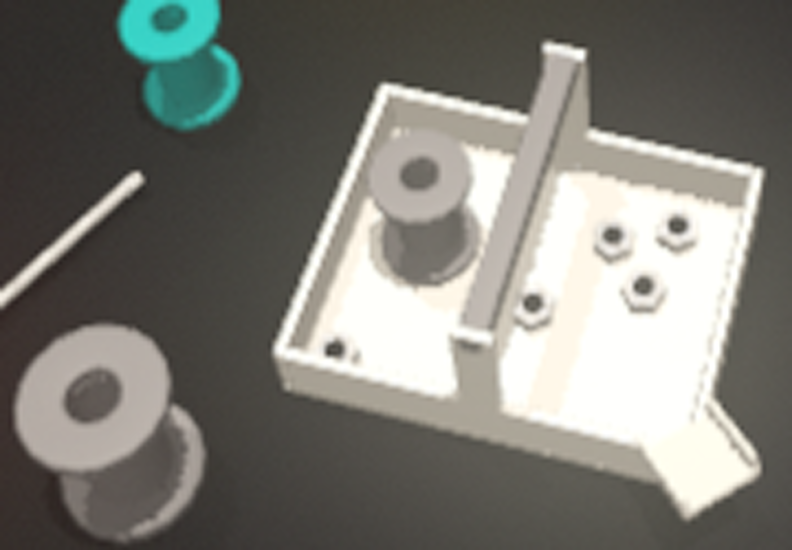

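```bash
python3 - <<'E'
from h import *
from scipy.optimize import least_squares
t=viewer.snapshot("top");s=viewer.snapshot("side")
A=lambda x,y:((x+.5)/5-.5+140,(y+.5)/5-.5+180)
B=lambda x,y:((x+.5)/4.4-.5+160,(y+.5)/4.4-.5+235)
for a,b in((A(477,170),B(421,176)),):
    print("bob",back(t,a,.075),back(s,b,.075))
T=np.array([[.1,.075,.04],[.1,-.075,.04],[-.1,-.075,.04],[0,1,.113],[0,-1,.113]])
ua=np.array([A(306,167),A(562,60),A(708,395),A(343,330),A(614,219)])
ub=np.array([B(276,352),B(384,86),B(765,172),B(470,336),B(565,48)])
def P(p):
    c,S=np.cos(p[2]),np.sin(p[2]);Q=T.copy();Q[3:,1]*=p[3]
    return Q@np.array([[c,-S,0],[S,c,0],[0,0,1]]).T+[p[0],p[1],0]
def res(p): return np.r_[proj(t,P(p))-ua,proj(s,P(p))-ub].ravel()
r=least_squares(res,[.5,.2,.4,.075]);print(r.x,np.degrees(r.x[2]));print(r.fun.reshape(-1,2).round(1))
c,S=np.cos(r.x[2]),np.sin(r.x[2])
n=[back(s,B(x,y),.015)[:2] for x,y in((336,349),(533,303),(613,236),(678,227),(644,287))]
print("nuts in tote mm",((np.array(n)-r.x[:2])@np.array([[c,-S],[S,c]])*1000).round())
print("bob in tote",((back(t,A(477,170),.075)[:2]-r.x[:2])@np.array([[c,-S],[S,c]])*1000).round())
a=cv2.resize(t["image"][185:235,350:410],None,fx=6,fy=6,interpolation=cv2.INTER_CUBIC)
b=cv2.resize(s["image"][145:200,325:380],None,fx=6,fy=6,interpolation=cv2.INTER_CUBIC)
a=cv2.copyMakeBorder(a,0,30,0,0,cv2.BORDER_CONSTANT)
cv2.imwrite("pics/c.png",np.hstack([a,b])[:,:,::-1])
E
```

```text
bob [0.54772233 0.21764336 0.075     ] [0.54431059 0.21973704 0.075     ]
[0.48964522 0.20908653 0.39270515 0.07403711] 22.50034793934119
[[ 0.6  0.7]
 [-0.1  0.7]
 [-1.4  0.4]
 [ 0.2  0.2]
 [-0.4 -0.6]
 [-0.8  0.3]
 [-0.2 -1. ]
 [ 0.1 -0.8]
 [ 0.1 -0. ]
 [ 0.5 -0.2]]
nuts in tote mm [[ 79.  56.]
 [ -5.  11.]
 [-33. -33.]
 [-63. -46.]
 [-55. -10.]]
bob in tote [ 57. -14.]
```

View pics/c.png

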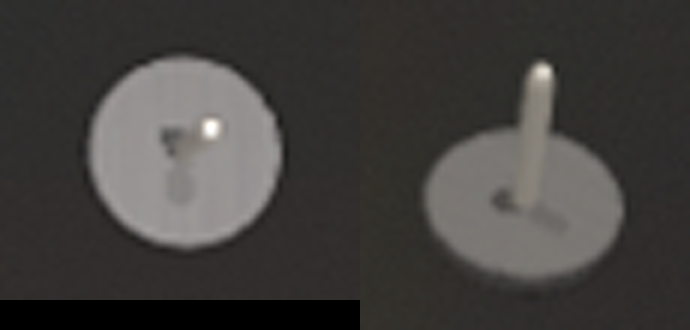

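The bobbin in the tote is confirmed: smaller, grey, upper flange centred at top (235,213.6) and side (255,274.6). The spindle shows its disc centre at top (380.4,209.8) and its tip at (384.6,205.9). The two cameras differ by the same ~3 mm at both places, so I'll average them.

```bash
python3 - <<'E'
from h import *
t=viewer.snapshot("top");s=viewer.snapshot("side")
A=lambda x,y:((x+.5)/6-.5+350,(y+.5)/6-.5+185)
B=lambda x,y:((x+.5)/6-.5+325,(y+.5)/6-.5+145)
print("disc",back(t,A(185,151),.012),back(s,B(164,202),.012))
print("tip",back(t,A(210,128),.095),back(s,B(181,66),.095))
bob=np.array([.546,.2187]); R=down(np.radians(112.5-180))
R2=down(np.radians(112.5))
for r in(R,R2):print(arm.ik([*bob,.2],r))
arm.movel(np.array(arm.current_ee_pos())+[0,0,.08])
q=[arm.ik([*bob,.2],r) for r in(R,R2)]
q=[x for x in q if x is not None]; q=min(q,key=lambda x:abs(x[6]))
arm.goto_joints(q)
print(arm.movel([*bob,.053],rate=.12,stop_force=8),arm.current_ee_pos())
arm.command_gripper(0.0)
print(arm.current_finger_gap()*87,arm.current_finger_force())
arm.movel([*bob,.23],rate=.15)
print(arm.current_finger_gap()*87,arm.current_finger_force(),arm.current_time(),arm.current_joint_positions())
s=viewer.snapshot("side");cv2.imwrite("pics/d.png",s["image"][:,:,::-1])
E
```

```text
disc [ 0.55887176 -0.18068825  0.012     ] [ 0.55645018 -0.18025339  0.012     ]
tip [ 0.55852572 -0.18025804  0.095     ] [ 0.55879048 -0.18293259  0.095     ]
[-0.88512876  0.27979394  0.51623536  1.61993428 -0.14278918  1.27961091
 -1.52259206]
[-0.70361994  0.26434266  0.29395407  1.61028735 -0.07913296  1.27867741
  1.56700172]
False [0.54648113 0.21890832 0.05374145]
48.6610669662896 29.999933235521894
48.558291028157875 29.999776202312205 6.5833 [-0.87550945  0.25946272  0.50338486  1.57853675 -0.12727526  1.33794633
 -1.53468302]
```

View pics/d.png

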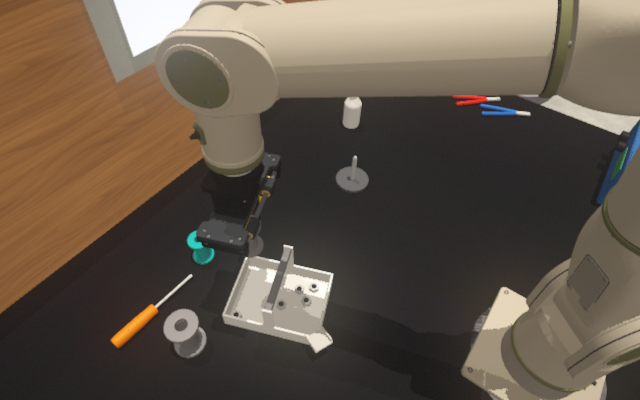

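The bobbin is held. Next I carry it over the spindle and check alignment before lowering.

```bash
python3 - <<'E'
from h import *
sp=np.array([.5582,-.181]); R=down(np.radians(-67.5))
for y in(-67.5,-30,-100,-130): print(y,arm.ik([*sp,.23],down(np.radians(y))))
arm.move_pose([*sp,.23],R)
arm.movel([*sp,.047+.103],rate=.15)
p=arm.current_ee_pos();print(p,arm.current_finger_gap()*87)
s=viewer.snapshot("side");t=viewer.snapshot("top")
K,Rc,tc=cam(s);print("cam",-Rc.T@tc)
b=cv2.resize(s["image"][100:200,300:420],None,fx=5,fy=5,interpolation=cv2.INTER_CUBIC)
th=np.linspace(0,2*np.pi,80)
for z,r,col in((.103,.025,(255,0,0)),(.173,.025,(0,255,0)),(.111,.025,(255,0,0))):
    q=proj(s,np.c_[p[0]+r*np.cos(th),p[1]+r*np.sin(th),0*th+z])
    cv2.polylines(b,[np.int32((q-[300,100]+.5)*5-.5)],True,col,1)
cv2.imwrite("pics/e.png",b[:,:,::-1]);print(arm.current_time())
E
```

```text
-67.5 [-0.44454309  0.30773036  0.84308108  1.59319504 -0.23413486  1.346141
 -0.75043148]
-30 [-0.37067623  0.28688851  0.74334203  1.58999198 -0.19790836  1.34211161
 -0.12625274]
-100 [-0.49582427  0.32675857  0.91565366  1.59528836 -0.26388655  1.35031819
 -1.29291659]
-130 [-0.54122569  0.34802253  0.98323062  1.59704639 -0.29480585  1.3554773
 -1.79098549]
[ 0.55868774 -0.18096117  0.15073938] 48.3430876880847
cam [0.21482631 0.49362611 0.83810023]
8.9
```

View pics/e.png

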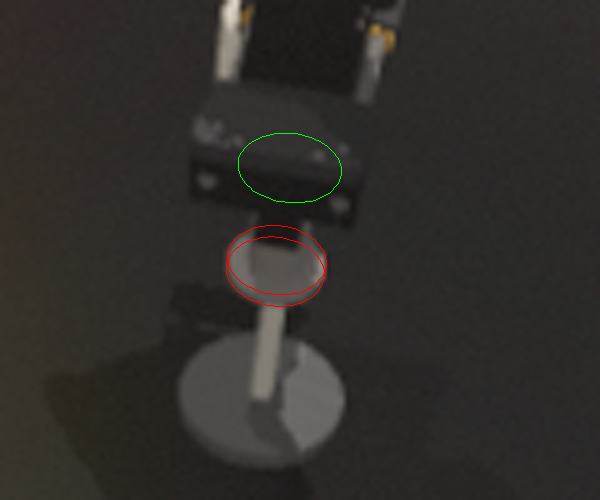

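The overlay matches the held flange to about half a pixel and it sits over the post. I'll lower with a force stop.

```bash
python3 - <<'E'
from h import *
p=np.array(arm.current_ee_pos());x,y=.5582,-.181
hit=arm.movel([x,y,.085],rate=.1,stop_force=6)
print(hit,arm.current_ee_pos(),arm.current_contact_force(),arm.current_time())
if not hit:
    hit=arm.movel([x,y,.055],rate=.06,stop_force=6)
    print(hit,arm.current_ee_pos(),arm.current_contact_force(),arm.current_finger_gap()*87)
print(arm.current_time())
E
```

```text
False [ 0.55853306 -0.18124022  0.0855056 ] [ 0.02647318 -0.51033487 -0.37915254] 9.7
True [ 0.55803105 -0.18075846  0.05837566] [-0.48693838 -0.02654766 -0.96231535] 48.202907636430666
10.15
```

```bash
cat >> h.py <<'E'
from scipy.spatial.transform import Rotation as Ro
YAW=np.radians(22.5); BAR=np.array([.4896,.2091])
def tilt(T,R0,phi=135):   # tool attitude with the tote's side at tote angle phi tilted down by T deg
    a=YAW+np.radians(phi); w=np.array([-np.sin(a),np.cos(a),0])
    return Ro.from_rotvec(w*np.radians(T)).as_matrix()@R0
def tcp(g,R): return np.asarray(g)+R[:,2]*.019   # TCP for grasp point g
E
python3 - <<'E'
from h import *
arm.command_gripper(1.0)
p=np.array(arm.current_ee_pos())
arm.movel([p[0],p[1],.2],rate=.15)
for y in(22.5,-157.5):
    R=down(np.radians(y)); print(y,arm.ik([*BAR,.2],R),[arm.ik(tcp([*BAR,.27],tilt(T,R)),tilt(T,R)) is not None for T in(15,25,35,40)])
s=viewer.snapshot("side");t=viewer.snapshot("top")
b=[cv2.resize(i,(400,400),interpolation=cv2.INTER_CUBIC) for i in(s["image"][120:200,315:395],t["image"][170:250,340:420])]
th=np.linspace(0,2*np.pi,60)
q=proj(s,np.c_[.5582+.025*np.cos(th),-.181+.025*np.sin(th),0*th+.082]);cv2.polylines(b[0],[np.int32((q-[315,120]+.5)*5-.5)],True,(255,0,0),1)
cv2.imwrite("pics/f.png",np.hstack(b)[:,:,::-1]);print(arm.current_time())
E
```

```text
22.5 [-1.13395857  0.15488122  0.71637595  1.7705147  -0.1067508   1.25555135
  0.00236974] [True, True, True, True]
-157.5 None [False, True, True, True]
12.2583
```

View pics/f.png

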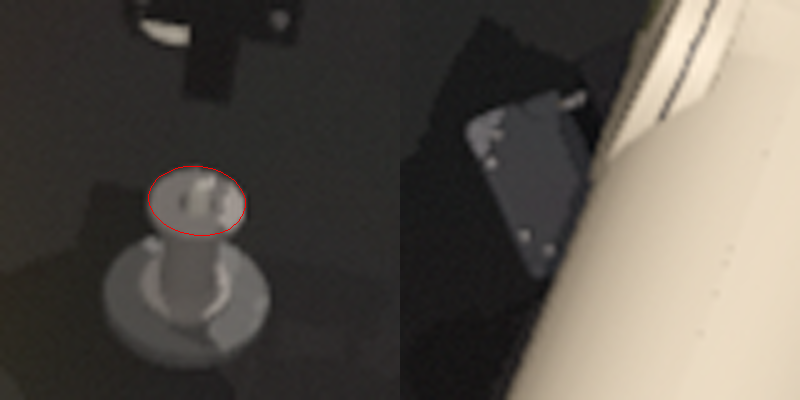

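The bobbin is fully home: its top flange at side crop (197,201) matches the predicted ring for z = 82 mm. Now the tote.

```bash
python3 - <<'E'
from h import *
R=down(YAW)
arm.move_pose([*BAR,.2],R)
print(arm.movel([*BAR,.085],rate=.12,stop_force=8),arm.current_ee_pos())
arm.command_gripper(0.0)
print(arm.current_finger_gap()*87,arm.current_finger_force(),arm.current_time())
arm.movel([*BAR,.11],rate=.05);print(arm.current_contact_force(),arm.current_wrist_torque())
arm.movel([*BAR,.25],rate=.1)
print(arm.current_finger_gap()*87,arm.current_contact_force(),arm.current_wrist_torque(),arm.current_time())
s=viewer.snapshot("side");t=viewer.snapshot("top")
b=[cv2.resize(i,(400,400),interpolation=cv2.INTER_CUBIC) for i in(s["image"][140:340,170:370],t["image"][180:300,180:300])]
cv2.imwrite("pics/g.png",np.hstack(b)[:,:,::-1])
E
```

```text
False [0.49011432 0.20927654 0.08568028]
13.517190202960192 29.999960185959935 16.0083
[-0.79426129 -0.48824259 -5.60428424] [-0.07364019  0.03504541  0.02533943]
13.782957169384494 [ 0.19374707  0.05041984 -5.71203424] [-0.05163601  0.05457968  0.00869919] 18.2083
```

View pics/g.png

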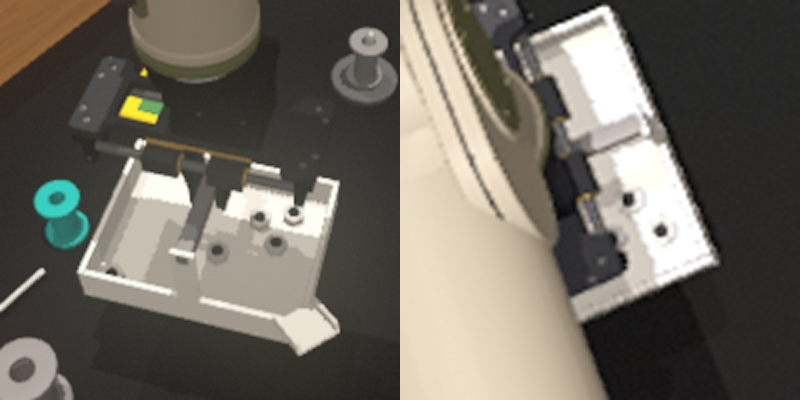

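The tote is held level and all five nuts are in it; side crop pixels (112,272), (217,250), (260,220), (293,214), (275,243). Now I tilt slowly towards the lip corner.

```bash
python3 - <<'E'
from h import *
R0=down(YAW)
for i,T in enumerate([8,11,14,17,20,23,26,29,32,35]):
    R=tilt(T,R0); g=[*BAR,.285 if i%2 else .300]
    arm.movel(tcp(g,R),R,rate=.016)
print(arm.current_time(),arm.current_ee_pos(),arm.current_finger_gap()*87,arm.current_contact_force(),arm.current_wrist_torque())
arm.dwell(.5)
s=viewer.snapshot("side")
b=cv2.resize(s["image"][140:340,170:370],(600,600),interpolation=cv2.INTER_CUBIC)
C=np.array([[.1,.075,.04],[.1,-.075,.04],[-.1,-.075,.04],[-.1,.075,.04],[-.095,.07,.005],[-.1,.075,0],[.1,.075,0]])-[0,0,.105]
M=tilt(35,Ro.from_euler('z',YAW).as_matrix()); q=proj(s,C@M.T+[*BAR,.285])
for u in np.int32((q-[170,140]+.5)*3): cv2.circle(b,tuple(int(v) for v in u),4,(255,0,0),1)
cv2.imwrite("pics/h.png",b[:,:,::-1])
E
```

```text
30.2 [0.49976508 0.2049333  0.26959175] 13.333441152140153 [ 0.30434536  0.11771242 -5.38844442] [0.51651847 1.40915083 0.00970547]
```

View pics/h.png

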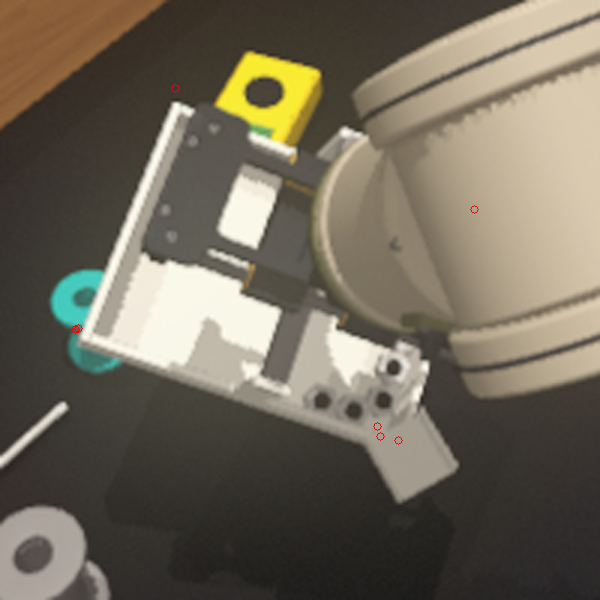

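Four nut holes show at the lip corner, crop pixels (394,367), (383,400), (353,410) and (321,400); the fifth isn't clearly visible, possibly hidden by the arm. My ten pictures are used up, so I check by measurement: tilt a little more, then find the holes by code and map them into the tote frame.

```bash
cat >> h.py <<'E'
def holes(name,box,M,o):
    s=viewer.snapshot(name); u0,v0,u1,v1=box
    g=cv2.resize(cv2.cvtColor(s["image"][v0:v1,u0:u1],cv2.COLOR_RGB2GRAY),None,fx=4,fy=4,interpolation=cv2.INTER_CUBIC)
    bh=cv2.morphologyEx(g,cv2.MORPH_BLACKHAT,cv2.getStructuringElement(cv2.MORPH_ELLIPSE,(37,37)))
    n,_,st,ce=cv2.connectedComponentsWithStats((bh>50).astype(np.uint8))
    K,R,t=cam(s); c=M.T@(-R.T@t-o); out=[]
    for i in range(1,n):
        if 60<st[i,4]<900:
            uv=(ce[i]+.5)/4-.5+[u0,v0]; d=M.T@R.T@np.linalg.solve(K,[*uv,1])
            p=c+d*((.015-.105)-c[2])/d[2]   # on the nuts' top plane, tote frame
            if abs(p[0])<.11 and abs(p[1])<.085: out.append((*uv.round(1),st[i,4],*(p[:2]*1000).round()))
    return out
E
python3 - <<'E'
from h import *
print("rot err deg",np.degrees(Ro.from_matrix(arm.current_tool_rot().T@tilt(35,down(YAW))).magnitude()))
M=tilt(35,Ro.from_euler('z',YAW).as_matrix())
for r in holes("side",(180,150,340,310),M,np.array([*BAR,.285])):print(r)
print("top");
for r in holes("top",(150,150,330,330),M,np.array([*BAR,.285])):print(r)
E
```

```text
rot err deg 0.004476020523218209
(np.float64(240.3), np.float64(177.9), np.int32(328), np.float64(72.0), np.float64(-74.0))
(np.float64(229.7), np.float64(178.3), np.int32(62), np.float64(90.0), np.float64(-66.0))
(np.float64(256.5), np.float64(183.0), np.int32(282), np.float64(41.0), np.float64(-76.0))
(np.float64(269.6), np.float64(188.9), np.int32(85), np.float64(14.0), np.float64(-75.0))
(np.float64(222.1), np.float64(225.9), np.int32(139), np.float64(71.0), np.float64(21.0))
(np.float64(280.8), np.float64(239.4), np.int32(387), np.float64(-39.0), np.float64(6.0))
(np.float64(197.6), np.float64(238.7), np.int32(473), np.float64(103.0), np.float64(56.0))
(np.float64(251.0), np.float64(237.3), np.int32(88), np.float64(15.0), np.float64(22.0))
(np.float64(276.4), np.float64(241.5), np.int32(73), np.float64(-32.0), np.float64(13.0))
(np.float64(239.8), np.float64(247.9), np.int32(166), np.float64(27.0), np.float64(47.0))
(np.float64(253.7), np.float64(258.4), np.int32(254), np.float64(-3.0), np.float64(56.0))
(np.float64(300.7), np.float64(262.2), np.int32(427), np.float64(-90.0), np
[... 500 characters left out ...]
at64(163.1), np.int32(662), np.float64(105.0), np.float64(-60.0))
(np.float64(215.4), np.float64(206.3), np.int32(100), np.float64(30.0), np.float64(43.0))
(np.float64(238.1), np.float64(218.3), np.int32(238), np.float64(-18.0), np.float64(6.0))
(np.float64(221.2), np.float64(221.8), np.int32(737), np.float64(-11.0), np.float64(52.0))
(np.float64(243.1), np.float64(242.4), np.int32(136), np.float64(-80.0), np.float64(29.0))
(np.float64(249.6), np.float64(243.5), np.int32(241), np.float64(-88.0), np.float64(14.0))
(np.float64(241.9), np.float64(246.4), np.int32(220), np.float64(-89.0), np.float64(37.0))
(np.float64(234.6), np.float64(249.6), np.int32(250), np.float64(-90.0), np.float64(61.0))
```

The top view shows the fifth nut third in the row along the -x wall: (-88,14), (-89,37), (-90,61). Two nuts seem to be wedged just short of the corner. I'll sway the tilt direction to pack them tighter.

```bash
python3 - <<'E'
from h import *
R0=down(YAW); M0=Ro.from_euler('z',YAW).as_matrix()
z=.285
for T,phi in((37,105),(37,135),(37,160),(38,135)):
    z=.300 if z<.29 else .285
    R=tilt(T,R0,phi)
    try: arm.movel(tcp([*BAR,z],R),R,rate=.013)
    except arm.PlanningError as e: print("skip",T,phi,e); continue
    print(T,phi,arm.current_time(),arm.current_finger_gap()*87,arm.current_contact_force()[2])
arm.dwell(.3)
M=tilt(T,M0,phi);o=np.array([*BAR,z])
for n,b in(("side",(260,230,340,310)),("top",(200,200,330,330))):
    print(n)
    for r in holes(n,b,M,o):print(*map(float,r))
np.save("/tmp/z.npy",z)
E
```

```text
37 105 32.2667 13.781713177153613 -5.482461122127379
37 135 33.6583 13.310205351416379 -4.032889095911058
37 160 35.025 13.508636728239685 -6.051832036507567
38 135 36.375 13.601720472585866 -5.048485847993853
side
295.7 259.0 120.0 -83.0 34.0
301.7 261.5 68.0 -96.0 34.0
296.8 266.4 365.0 -90.0 46.0
305.6 266.7 90.0 -107.0 41.0
273.9 277.4 459.0 -55.0 79.0
294.3 277.2 367.0 -92.0 67.0
284.5 280.6 427.0 -76.0 78.0
top
200.8 204.0 234.0 46.0 79.0
252.1 216.8 409.0 -31.0 -26.0
238.0 217.4 320.0 -20.0 9.0
212.3 222.2 71.0 -7.0 80.0
270.4 236.2 81.0 -93.0 -42.0
246.8 239.2 190.0 -80.0 20.0
238.6 242.0 147.0 -80.0 46.0
245.6 242.8 233.0 -88.0 29.0
237.6 246.0 225.0 -89.0 55.0
```

```bash
cat >> h.py <<'E'
from scipy.optimize import least_squares
def totefit(M,o):
    s=viewer.snapshot("side"); im=s["image"].astype(int)
    w=((im.min(2)>75)&(im.max(2)-im.min(2)<45)).astype(np.uint8); w[:,:190]=0; w[:150]=0; w[300:]=0; w[:,287:]=0
    n,l,st,_=cv2.connectedComponentsWithStats(w); w=l==1+np.argmax(st[1:,4])
    vs,us=np.where(w); pts=[(us[vs==v].min()-.5,v) for v in range(vs.min()+3,vs.max()-8) if (vs==v).any()]
    uc=us[np.argmax(us==us.min())]
    pts=[p for p in pts if p[0]<235]+[(u,vs[us==u].max()+.5) for u in range(uc+6,280)]
    pts=np.array(pts,np.float32)
    B=np.array([[x,y,z] for x in(-.1,.1) for y in(-.075,.075) for z in(0,.04)])-[0,0,.105]
    pose=lambda p:(M@Ro.from_euler('xy',p[:2]).as_matrix(), o+M@[0,p[2],0])
    def res(p):
        A,c=pose(p); h=cv2.convexHull(np.float32(proj(s,B@A.T+c)))
        return [cv2.pointPolygonTest(h,(float(a),float(b)),True) for a,b in pts]
    r=least_squares(res,[0,0,0],loss="soft_l1",x_scale=[.05,.05,.005],diff_step=1e-3)
    A,c=pose(r.x); return A,c,np.degrees(r.x[:2]),r.x[2]*1000,np.median(np.abs(r.fun)),len(pts)
E
python3 - <<'E'
from h import *
z=float(np.load("/tmp/z.npy"));M=tilt(38,Ro.from_euler('z',YAW).as_matrix());o=np.array([*BAR,z])
for k in range(2):
    A,c,ang,sl,e,n=totefit(M,o); d=A[2]; print(arm.current_time(),"slip deg",ang,"mm",sl,"res",e,n,"tilt",np.degrees(np.arccos(A[2,2])),"downhill dir tote",np.degrees(np.arctan2(-d[1],-d[0])))
    if k==0: arm.dwell(1.0)
for nme,b in(("side",(260,230,340,310)),("top",(200,200,330,330))):
    print(nme)
    for r in holes(nme,b,A,c):print(*map(float,r))
C=np.array([[-.095,.07,.005],[-.1,.075,0],[-.1,.075,.04]])-[0,0,.105]
print("low pts z",(C@A.T+c)[:,2])
E
```

```text
36.825 slip deg [18.60805138  0.63026238] mm -6.852086165861229 res 0.22683856028152216 179 tilt 27.098747707574972 downhill dir tote 159.48778514544486
37.875 slip deg [18.56271974  0.65512941] mm -6.815269045711123 res 0.24044707666189155 179 tilt 27.09259679979313 downhill dir tote 159.3965735789965
side
295.6 259.0 87.0 -79.0 13.0
296.7 266.6 338.0 -84.0 27.0
261.5 270.5 130.0 -22.0 56.0
273.9 277.4 464.0 -47.0 60.0
294.3 277.2 370.0 -85.0 47.0
307.1 277.5 70.0 -109.0 40.0
284.5 280.7 415.0 -68.0 60.0
top
200.8 204.0 230.0 51.0 45.0
252.0 216.9 397.0 -33.0 -44.0
238.3 217.3 307.0 -19.0 -15.0
212.3 222.1 63.0 -0.0 45.0
203.0 227.2 402.0 -1.0 71.0
271.9 229.3 82.0 -84.0 -70.0
270.4 236.2 80.0 -98.0 -58.0
246.6 239.0 177.0 -77.0 -4.0
216.3 244.3 614.0 -55.0 67.0
238.4 242.0 107.0 -74.0 17.0
245.5 242.8 239.0 -84.0 3.0
237.6 246.0 228.0 -83.0 24.0
234.1 259.4 179.0 -110.0 49.0
low pts z [0.14722276 0.13983858 0.17544945]
```

The silhouette fit is good (0.2 px). It shows the tote has turned 18.6° about the grip line, so downhill is mostly -x and three nuts sit along that wall. It's steady. I'll compensate by turning the tool further about that line.

```bash
cat >> h.py <<'E'
def report(Mtool_tote,o):
    A,c,ang,sl,e,n=totefit(Mtool_tote,o); d=A[2]
    print("t",arm.current_time(),"slip",ang.round(1),"mm",round(sl,1),"res",round(e,2),n,"tilt",np.degrees(np.arccos(A[2,2])).round(1),"dir",np.degrees(np.arctan2(-d[1],-d[0])).round(1),"ytilt",np.degrees(np.arcsin(-d[1])).round(1),"xtilt",np.degrees(np.arcsin(d[0])).round(1))
    for nme,b in(("side",(260,230,340,320)),("top",(225,225,265,275))):
        print(nme,[tuple(map(float,r[2:])) for r in holes(nme,b,A,c) if r[2]>130])
    return A,c
E
python3 - <<'E'
from h import *
N=Ro.from_euler('z',YAW).as_matrix(); G=N.T@down(YAW)   # tool attitude = (tote attitude if unslipped) @ G
sx=Ro.from_euler('x',-18.6,degrees=True).as_matrix()
M=tilt(35,N,125)@sx; z=.300
R=M@G
arm.movel(tcp([*BAR,z],R),R,rate=.010)
np.savez("/tmp/m.npz",M=M,z=z)
report(M,np.array([*BAR,z]))
E
```

```text
t 40.0833 slip [4.1 1.4] mm 82.7 res 4.04 188 tilt 46.9 dir 115.5 ytilt 41.3 xtilt 18.3
side [(544.0, -66.0, -65.0)]
top [(806.0, -44.0, 31.0), (331.0, -76.0, 27.0), (228.0, -89.0, -31.0), (197.0, -78.0, 47.0), (251.0, -90.0, -1.0), (240.0, -94.0, 29.0)]
```

```bash
python3 - <<'E'
s=open('h.py').read()
s=s.replace('''r=least_squares(res,[0,0,0],loss="soft_l1",x_scale=[.05,.05,.005],diff_step=1e-3)''','''r=min((least_squares(res,[a,.01,-.006],loss="soft_l1",x_scale=[.05,.05,.005],diff_step=1e-3,bounds=([-.3,-.12,-.02],[1,.12,.02])) for a in(.1,.3,.5,.7)),key=lambda r:r.cost)''')
open('h.py','w').write(s)
E
python3 - <<'E'
from h import *
f=np.load("/tmp/m.npz"); report(f["M"],np.array([*BAR,float(f["z"])]))
E
```

```text
t 40.2333 slip [43.1  1.6] mm 20.0 res 3.91 188 tilt 18.8 dir 165.3 ytilt 4.7 xtilt 18.1
side [(606.0, -69.0, -72.0)]
top [(844.0, -38.0, 3.0), (339.0, -67.0, 1.0), (245.0, -87.0, -36.0), (231.0, -68.0, 12.0), (241.0, -85.0, -17.0), (246.0, -84.0, 1.0)]
```

```bash
python3 - <<'E'
from h import *
s=viewer.snapshot("side"); im=s["image"].astype(int); np.save("/tmp/im.npy",im)
w=((im.min(2)>75)&(im.max(2)-im.min(2)<45)).astype(np.uint8); w[:,:190]=0; w[:150]=0; w[300:]=0; w[:,287:]=0
n,l,st,_=cv2.connectedComponentsWithStats(w); print(st[1:][st[1:,4]>60]); w=l==1+np.argmax(st[1:,4])
vs,us=np.where(w)
print([(v,us[vs==v].min(),us[vs==v].max()) for v in range(vs.min(),vs.max(),8)])
print([(u,vs[us==u].min(),vs[us==u].max()) for u in range(us.min(),us.max(),8)])
f=np.load("/tmp/m.npz");M=f["M"];B=np.array([[x,y,.04] for x in(-.1,.1) for y in(-.075,.075)])-[0,0,.105]
for a in(10,18,25,30):print(a,proj(s,B@(M@Ro.from_euler('x',a,degrees=True).as_matrix()).T+[*BAR,.3]).round().tolist())
E
```

```text
[[ 198  169   89  131 8177]]
[(169, np.int64(227), np.int64(230)), (177, np.int64(224), np.int64(286)), (185, np.int64(221), np.int64(286)), (193, np.int64(219), np.int64(286)), (201, np.int64(216), np.int64(286)), (209, np.int64(213), np.int64(286)), (217, np.int64(213), np.int64(286)), (225, np.int64(207), np.int64(284)), (233, np.int64(204), np.int64(286)), (241, np.int64(201), np.int64(286)), (249, np.int64(198), np.int64(286)), (257, np.int64(216), np.int64(286)), (265, np.int64(240), np.int64(285)), (273, np.int64(231), np.int64(286)), (281, np.int64(222), np.int64(286)), (289, np.int64(214), np.int64(286)), (297, np.int64(207), np.int64(286))]
[(198, np.int64(249), np.int64(251)), (206, np.int64(228), np.int64(299)), (214, np.int64(207), np.int64(299)), (222, np.int64(183), np.int64(299)), (230, np.int64(169), np.int64(299)), (238, np.int64(172), np.int64(299)), (246, np.int64(176), np.int64(299)), (254, np.int64(179), np.int64(299)), (262, np.int64(181), np.int64(299)), (270, np.int64(184), np.int64(299)), (278, np.int64(182), np.int64(299))]
10 [[336.0, 195.0], [308.0, 274.0], [230.0, 157.0], [201.0, 239.0]]
18 [[333.0, 200.0], [308.0, 279.0], [228.0, 163.0], [199.0, 245.0]]
25 [[330.0, 205.0], [308.0, 284.0], [227.0, 168.0], [197.0, 249.0]]
30 [[328.0, 209.0], [308.0, 287.0], [225.0, 172.0], [196.0, 252.0]]
```

```bash
python3 - <<'E'
s=open('h.py').read()
s=s.replace('''    vs,us=np.where(w); pts''','''    vs,us=np.where(w); k=vs<vs[us==us.min()].mean()+(us-us.min())*.45+5; vs,us=vs[k],us[k]; pts''').replace("range(vs.min()+3,vs.max()-8) if (vs==v).any()]","range(vs.min()+3,int(vs[us==us.min()].mean())) if (vs==v).any()]").replace("range(uc+6,280)]","range(uc+6,uc+42)]")
open('h.py','w').write(s)
E
python3 - <<'E'
from h import *
f=np.load("/tmp/m.npz"); report(f["M"],np.array([*BAR,float(f["z"])]))
E
```

```text
t 40.4333 slip [12.7  1.5] mm 20.0 res 0.54 114 tilt 39.3 dir 119.6 ytilt 33.4 xtilt 18.2
side [(485.0, -68.0, -18.0)]
top [(801.0, -40.0, 61.0), (216.0, -68.0, 62.0), (236.0, -86.0, 10.0), (209.0, -73.0, 74.0), (242.0, -86.0, 35.0), (230.0, -88.0, 60.0)]
```

```bash
sed -i 's/bounds=(\[-.3,-.12,-.02\],\[1,.12,.02\])/bounds=([-.3,-.12,-.0085],[1,.12,-.0045])/' h.py && python3 - <<'E'
from h import *
f=np.load("/tmp/m.npz"); A,c=report(f["M"],np.array([*BAR,float(f["z"])]))
for n in("side","top"):
    s=viewer.snapshot(n); P=np.array([[-85,60,15],[-66,60,15],[-47,60,15],[-85,41,15],[-85,22,15],[-66,41,15]])/1000-[0,0,.105]
    q=proj(s,P@A.T+c).round().astype(int); print(n,[(*map(int,u),s["image"][u[1],u[0]].tolist()) for u in q])
E
```

```text
t 40.5833 slip [28.3  2. ] mm -4.5 res 0.72 114 tilt 26.3 dir 133.8 ytilt 18.7 xtilt 17.9
side [(485.0, -66.0, -19.0)]
top [(851.0, -36.0, 43.0), (367.0, -65.0, 41.0), (239.0, -83.0, 1.0), (231.0, -66.0, 53.0), (244.0, -82.0, 21.0), (239.0, -82.0, 41.0)]
side [(301, 275, [198, 182, 157]), (291, 272, [197, 182, 157]), (281, 268, [132, 125, 89]), (304, 265, [197, 182, 157]), (306, 255, [198, 182, 157]), (294, 262, [208, 193, 167])]
top [(231, 255, [211, 203, 191]), (227, 248, [135, 130, 124]), (223, 241, [131, 126, 120]), (237, 252, [18, 16, 17]), (244, 250, [120, 117, 120]), (233, 246, [206, 198, 191])]
```

Top view: the row is still on the -x wall at y ≈ 41, 21 and 1, and the tilt is now 26° straight at the corner and steady. The front pair still arches across the corner. One brief unloading of the x tilt, then back, to break the arch.

```bash
python3 - <<'E'
from h import *
N=Ro.from_euler('z',YAW).as_matrix(); G=N.T@down(YAW)
sx=Ro.from_euler('x',-28.3,degrees=True).as_matrix()
def des(x,y):
    a,b=np.sin(np.radians([x,y])); return tilt(np.degrees(np.arcsin(np.hypot(a,b))),N,np.degrees(np.arctan2(b,-a)))@sx
for (x,y),z in zip(((-4,25),(24,25)),(.285,.300)):
    for yy in(y,22,19):
        M=des(x,yy);R=M@G
        try: arm.movel(tcp([*BAR,z],R),R,rate=.013); break
        except arm.PlanningError as e: print("no",x,yy,e)
    else: continue
    np.savez("/tmp/m.npz",M=M,z=z); print(x,yy,arm.current_time(),arm.current_finger_gap()*87,arm.current_contact_force()[2])
f=np.load("/tmp/m.npz"); report(f["M"],np.array([*BAR,float(f["z"])]))
E
```

```text
-4 25 42.15 13.783746659762446 -5.725737418770821
24 25 43.6833 13.661961191112436 -4.373526242647349
t 43.7333 slip [33.8  0.2] mm -8.5 res 0.22 111 tilt 32.0 dir 139.9 ytilt 20.0 xtilt 23.9
side [(186.0, -65.0, -11.0), (577.0, -98.0, -18.0)]
top [(361.0, -37.0, 43.0), (138.0, -55.0, 43.0), (252.0, -59.0, 54.0), (226.0, -71.0, 37.0), (235.0, -82.0, 22.0), (235.0, -81.0, 52.0), (267.0, -89.0, 40.0), (302.0, -94.0, 60.0)]
```

The cluster is now compact around the corner, with nothing left at y ≈ 0, at a 32° tilt aimed at the lip. One check on steadiness and weight, then I hand in.

```bash
python3 - <<'E'
from h import *
arm.dwell(1.0)
print(arm.current_contact_force(),arm.current_finger_gap()*87)
f=np.load("/tmp/m.npz"); A,c=report(f["M"],np.array([*BAR,float(f["z"])]))
print("underside z",(A@[-.1,.075,-.105]+c)[2])
arm.dwell(.3);print(arm.current_contact_force()[2],arm.current_time())
E
```

```text
[-0.79592078 -0.72195417 -5.70447598] 13.617692747374024
t 44.8833 slip [33.8  0.2] mm -8.5 res 0.25 112 tilt 32.0 dir 139.8 ytilt 20.0 xtilt 23.9
side [(195.0, -65.0, -11.0), (464.0, -99.0, -17.0)]
top [(362.0, -37.0, 43.0), (262.0, -59.0, 55.0), (226.0, -71.0, 38.0), (234.0, -82.0, 22.0), (224.0, -81.0, 53.0), (198.0, -89.0, 40.0), (216.0, -94.0, 63.0)]
underside z 0.15123700366438433
-4.420536473410674 45.2833
```

Everything is steady: tilt 32.0° in both readings, underside corner 151 mm up, load 5.7 N as when first lifted, though force readings vary by about 1 N.

```bash
python3 -c "
from plant import arm
print(arm.job_done())"
```

```text
the job is handed in; nothing more can be done
None
```

I handed the job in at about 45 s: the bobbin is fully down on the spindle, and the tote is held steady, 151 mm clear of the bench and tilted 32° towards the lip. The nuts look bunched in that corner, but the arm partly hid them, so I couldn't confirm all five there, and the roughly 1 N scatter in the force readings is too coarse to rule out a lost nut.

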